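# Take the blue half-sole pattern out of the snap-locked rack

## Task

In the shoe repair shop, get the blue sole pattern ready for tracing. Pull the snapped-in keeper bar with the red knob straight up off the green pattern rack and set it down, not dropped, in the middle of the steel tray; then slide the blue pattern up out of its slot and set it, not dropped, on the ledge of the wooden stand, roughly centred, let go so that it rests leaning back against the board. Leave the yellow and white patterns in the rack and leave the tin, hammer, brush and jar alone.

Things in the scene. Friction and masses are not known exactly. Their poses are not given: they have to be found in the camera images.
- rack: Green fixed pattern rack, 126 mm (its x) by 194 mm (y); origin at the centre of its underside. Three slots at y = -42, 0, +42 mm, each 10.5 mm wide, running along x, floor at z = 12 mm; combs on the two long sides (x = +-44 to +-63 mm) guide the patterns up to z = 75 mm. At each end (y = +-57 to +-96 mm) a tower 98 mm tall, 50 mm wide, holds a leg of the keeper
- rack_catch (a point): Mouth of the channel in the +y tower, 98 mm above the table (the other lies at -y): open upward, 1 to 2 mm play, 28 mm deep; a sprung roller in its outer wall snaps over the foot of the keeper's leg
- keeper: Keeper bar that locks the patterns in: an aluminium bridge 150 mm long (its y), 34 mm wide (x), 0.22 kg. Origin midway between the undersides of its feet; legs 12 mm thick at y = +-67 mm, 66 mm tall; bar from z = 66 to 78 mm, 4 mm over the patterns; on it a red knob. Seated, its feet are 70 mm above the table, axes parallel to the rack's. It can stand on its feet
- keeper_grip (a point): Middle of the red knob where to grip it: 101 mm above the feet, 13 mm below the knob's top. Knob 34 mm (keeper's x) by 22 mm (y), from 78 to 114 mm above the feet; pinch across the 22 mm. The two catches give way to about 15 N straight up, after 5 to 8 mm; then the legs slide free
- blue_pattern: Blue rigid half-sole pattern (flat plate), 110 mm wide (its x), 8 mm thick (y), 120 mm tall (z), straight below, a half circle of radius 55 mm on top; 0.13 kg. Origin at the centre of its lower edge. It stands in one of the rack's three slots, top edge 132 mm above the table; x parallel to the rack's x
- blue_top (a point): Middle of the blue pattern's top edge, 120 mm above its lower edge
- yellow_pattern: Yellow pattern, the same shape, in another slot; must stay in the rack
- white_pattern: White pattern, the same shape, in another slot; must stay in the rack
- stand: Fixed wooden stand, 124 mm (its x) by 110 mm (y); origin at the underside. Its board leans 15 degrees back towards the stand's -y; the face looks to +y and a little up. At its foot a ledge square to it, 26 mm deep, with a dark lip 10 mm high. The board rises 75 mm above the ledge along its slope. A pattern rests with its lower edge on the ledge, back on the board, x along the stand's x
- stand_ledge (a point): Middle of the inner corner line where the board's face meets the ledge, 35 mm above the table; axes upright, as the stand's
- tray: Fixed shallow steel tray, 130 mm (its x) by 210 mm (y), 22 mm high, walls 4 mm; origin under its centre
- tray_in (a point): Centre of the tray's inner floor, 4 mm above the table; axes as the tray's
- tin: Bystander: round black polish tin with a brass-coloured lid, 84 mm across, 30 mm high; origin at the centre of its underside
- hammer: Bystander: hammer lying on the bench beyond the rack
- brush: Bystander: brush lying on the bench beyond the stand
- jar: Bystander: amber jar of 70 mm diameter, 100 mm tall; origin at the centre of its underside
There are look-alikes about, which are no part of the job. Several things have the shape of the white_pattern; the one meant has the colours described above.

How it is judged:
On the way, in this order (a step that is already met when the one before it is completed fails the run):
1. the keeper, pulled off the rack, is lowered into the tray while still held, all patterns still in the rack (x of keeper in the frame of tray_in between -0.045 and 0.045 m and y of keeper in the frame of tray_in between -0.05 and 0.05 m and z of keeper in the frame of tray_in below 0.025 m and contact force between keeper and the fingers above 0.5 N and z of blue_pattern in the frame of rack between 0 and 0.03 m and z of yellow_pattern in the frame of rack between 0 and 0.03 m and z of white_pattern in the frame of rack between 0 and 0.03 m), for 0.05 s.
2. the keeper is let go and lies or stands still in the tray, all patterns still in the rack (x of keeper in the frame of tray_in between -0.045 and 0.045 m and y of keeper in the frame of tray_in between -0.05 and 0.05 m and z of keeper in the frame of tray_in below 0.025 m and linear speed of keeper below 0.02 m/s and contact force between keeper and the fingers below 0.1 N and z of blue_pattern in the frame of rack between 0 and 0.03 m and z of yellow_pattern in the frame of rack between 0 and 0.03 m and z of white_pattern in the frame of rack between 0 and 0.03 m), for 0.1 s.
3. the blue pattern is held clear above its slot (z of blue_pattern in the frame of rack above 0.08 m and contact force between blue_pattern and the fingers above 0.5 N), for 0.05 s.
4. the lower edge of the blue pattern is on the ledge of the stand (within 20 mm of it) while the pattern is still held (x of blue_pattern in the frame of stand_ledge between -0.03 and 0.03 m and y of blue_pattern in the frame of stand_ledge between -0.008 and 0.03 m and z of blue_pattern in the frame of stand_ledge between -0.01 and 0.02 m and angle between the x axis of blue_pattern and the x axis of stand, either way round below 0.2 rad and contact force between blue_pattern and the fingers above 0.5 N), for 0.05 s.
At the end, for the whole second after the job is handed in: Blue pattern released and still, leaning back 8 to 37 degrees on the stand's board, lower edge on the ledge, centred within 30 mm, parallel within 0.2 rad; keeper released and still in the tray, feet within 45 (x) and 50 mm (y) of its centre, under 25 mm up; yellow and white in the rack (x of blue_pattern in the frame of stand_ledge between -0.03 and 0.03 m and y of blue_pattern in the frame of stand_ledge between -0.008 and 0.03 m and z of blue_pattern in the frame of stand_ledge between -0.01 and 0.02 m and angle between the x axis of blue_pattern and the x axis of stand, either way round below 0.2 rad and angle between blue_pattern's own z axis and vertical between 0.14 and 0.65 rad and y of blue_top in the frame of stand_ledge below -0.005 m and contact force between blue_pattern and stand above 0.2 N and linear speed of each of blue_pattern, keeper below 0.02 m/s and contact force between each of blue_pattern, keeper and the fingers below 0.1 N and x of keeper in the frame of tray_in between -0.045 and 0.045 m and y of keeper in the frame of tray_in between -0.05 and 0.05 m and z of keeper in the frame of tray_in below 0.025 m and z of yellow_pattern in the frame of rack between 0 and 0.03 m and z of white_pattern in the frame of rack between 0 and 0.03 m); the robot touches nothing.
It fails at once if the yellow or white pattern is pulled up or moved by more than 30 mm (distance of any of yellow_pattern, white_pattern from where it was at the start of the episode above 0.03 m).
It fails at once if the tin, hammer, brush or jar is moved by more than 30 mm (distance of any of tin, hammer, brush, jar from where it was at the start of the episode above 0.03 m).
It also fails if it takes over 64 s, if anything falls off the work surface, if the arm or the gripper's body presses on something with over 40 N, if the wrist force passes 120 N, or if a joint passes its speed limit or range.

## Robot

A 6-joint arm with a two-finger parallel gripper is mounted at the origin on the work surface. World frame = base frame: x ahead of the robot, y to its left, z up, the work surface at z = 0. Lengths are in m, angles in rad, forces in N, time in s.
With the tool pointing down it reaches from about 0.325 to 0.775 m from the base axis. Payload 5.5 kg.
Tool frame: the origin (TCP) lies at the very end of the fingers, on their centre line; the grasp point (between the pads) lies robot.hold_point_z behind it (robot.hold_point_z is the distance from the TCP to the grasp point, in m); z points along the fingers, y is the line along which they close (so a half turn about z gives the same grasp; the last joint's range is limited). The gripper opens to 85 mm and grips with 20 to 120 N. Pads are 22 mm wide; open, the fingers measure 114 mm over their backs; the gripper's body (76 mm by 85 mm) begins 54 mm behind the grasp point. The pads swing forward as they close: fully open they stand 13 mm farther back than shut.
Start: joints at [1.273, 0.091, 1.231, -0, 1.82, -0.057], TCP at [0.143, 0.583, 0.209] pointing down, gripper open.
Joint ranges: [-2.87, 2.87], [-0.86, 2.18], [0.17, 2.46], [-1.51, 4.65], [0.06, 2.69], [-2.65, 2.65]. Speed limits (rad/s): [2.57, 2.57, 3.01, 3.14, 3.14, 3.14].

## Interface

Orientations are given as a unit quaternion [w, x, y, z].
In Python, from bench import robot gives the robot as it stands. The module is installed in compiled form; this text tells all that it offers.
- The arm moves only by the shell command python3 -m creep 'ROWS' [FORCE]. ROWS is JSON, a list of rows, each a list of 7 numbers: the turn, a rotation vector about the tool's x, y, z normalised to -1 to 1, where 1 is 0.15 rad, then the shift along the tool's x, y, z normalised to -1 to 1, where 1 is 40 mm, then the opening, from 0 (shut) to 1 (fully open). A call has exactly 5 rows; each row shifts and turns the commanded pose from where the row before left it, along the tool's axes as they then stand; what a row does not reach is not made up. A row lasts 1/8 s, in which the tool goes at most 62.5 mm and 10.7 degrees, less where a joint would pass 70% of its speed; a pose out of reach is approached as far as the arm can. A call with a number of a shift or a turn outside -1 to 1 is refused whole. A call with a gripper value outside its range is refused whole. The fingers move at their own pace and stop on an object; FORCE is the grip in N (left out, the last holds). Time passes only in rows, so rows that do not move let the fingers close, or fill a call up. It gives the time, the measured TCP pose, the force, the opening and the grip force at its end, in the units of the state.
- robot.sense(): the state, without advancing time (a new reading comes with each control period).
- robot.get_image(name): name is "side" or "top" or "wrist"; returns a dict with "image" (400x640x3 uint8, red, green, blue), "fx", "fy", "cx", "cy" (pixels), "origin" and "orientation" of the camera in the world; the wrist camera has in their place "mount" (4x4, takes a point from camera to tool coordinates, whose origin is the TCP and whose axes are the flange's). Camera axes: x right, y down, z forward; pixel columns grow to the right and rows downward; lengths in m; the calibration is good to about 2 mm. The wrist camera is an equidistant fisheye: a pixel r from the principal point sees the ray r / f radians off the axis. A picture is of the moment at which its call begins: read the wrist's pose just before it. There is no depth.
- robot.hand_in(): hands the job in; it is judged then, once.
The state is a dict: "time_s": time; "q": joint angles; "qvel": joint speeds; "effort": joint torques, N m; "ee_pos": TCP position; "tool_rot": TCP orientation; "contact_force": force on the tool from outside, world axes, zero at the start; "wrist_torque": the same for the moment, N m; "gripper_width": finger opening in m; "gripper_force": force on a finger pad.
Only numpy, scipy, OpenCV 4.12 (cv2) and the standard library are available. Lean on these libraries where they do the work, as an engineer would, in place of code of your own. Each camera call takes 0.05 s, during which the arm holds its last target. There are 200 camera calls.

## Working session

There is one attempt and no reset: what is moved stays moved. The work goes in short steps, Python scripts to look and compute and a shell command to move; the robot and the scene stay as the last step left them, time stands still between calls to the robot, and variables do not carry over. Pictures are saved under pics/ and viewed, at most 10 in all, crops included, and the job is handed in when it is done.

```bash
mkdir -p pics
cat > h.py <<'E'
import numpy as np, cv2
from bench import robot
from scipy.spatial.transform import Rotation as R
def rot(q): return R.from_quat([q[1],q[2],q[3],q[0]]).as_matrix()
def ray(im,u,v):
    M=rot(im['orientation']); d=M@np.array([(u-im['cx'])/im['fx'],(v-im['cy'])/im['fy'],1.]); return np.array(im['origin']),d
def onz(im,u,v,z):
    o,d=ray(im,u,v); return o+d*(z-o[2])/d[2]
def grab(n,f):
    im=robot.get_image(n); cv2.imwrite('pics/'+f,im['image'][:,:,::-1]); return im
E
python3 - <<'E'
from h import *
import pickle
np.set_printoptions(precision=4,suppress=True)
for n in('top','side'):
    im=grab(n,n+'0.png'); print(n,im['fx'],im['cx'],im['cy'],im['origin'],rot(im['orientation']).tolist()); pickle.dump(im,open(n+'0.pkl','wb'))
s=robot.sense(); print(s['ee_pos'],s['tool_rot'],s['gripper_width'],robot.hold_point_z)
E
```

```text
top 418.5338307193572 321.38293374376053 196.8703557771728 [ 0.4558 -0.0322  1.3403] [[0.002164670854905548, -0.9961388791467943, 0.08776472897615666], [-0.9998946595698793, -0.003415713460691939, -0.014106830444494595], [0.014352141433430554, -0.08772494715713859, -0.9960413393441822]]
side 464.4807018713354 324.44176430320636 203.48314567086754 [ 0.0775 -0.5112  0.9281] [[0.6716091526694886, -0.5784999928974138, 0.4629026941682926], [-0.7408392038025343, -0.5159804422074313, 0.4300249497048406], [-0.00992069351399405, -0.6317451554836934, -0.7751126617228526]]
[0.143  0.5824 0.208 ] [-0.0001  0.1201  0.9928 -0.0009] 0.08526594513070958 0.0187
```

View pics/top0.png

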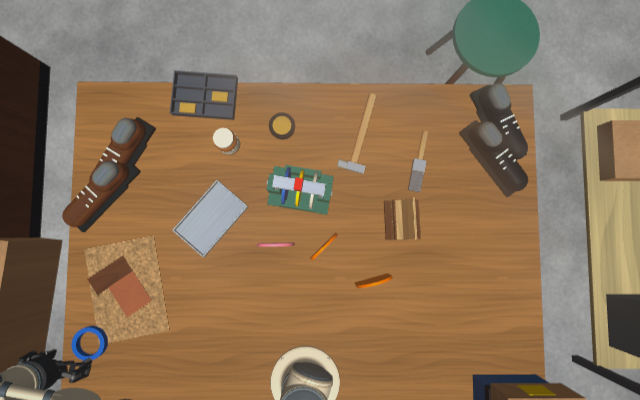

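View pics/side0.png

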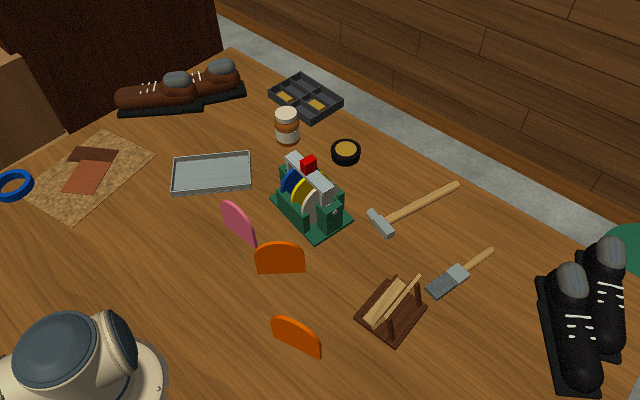

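The top view shows the rack and keeper at about (300,190), with blue at the left (288,185) and the red knob at (299,185). The tray is at (210,218) and the stand at (402,219). The side view shows the stand at (390,310), with its board facing either left or towards the camera. I'll zoom in on both.

Run:
```python
from h import *
a=cv2.imread('pics/top0.png')[155:255,165:430]; b=cv2.imread('pics/side0.png')
t=cv2.resize(a,None,fx=3,fy=3,interpolation=cv2.INTER_CUBIC)
c=cv2.resize(b[260:355,345:435],None,fx=3,fy=3,interpolation=cv2.INTER_CUBIC)
d=cv2.resize(b[145:250,160:360],None,fx=2.6,fy=2.6,interpolation=cv2.INTER_CUBIC)
o=np.zeros((300+285,800,3),np.uint8); o[:300,:795]=t; o[300:300+273,:520]=d; o[300:585,525:795]=c
cv2.imwrite('pics/zoom.png',o)
```

```text
(no output)
```

View pics/zoom.png

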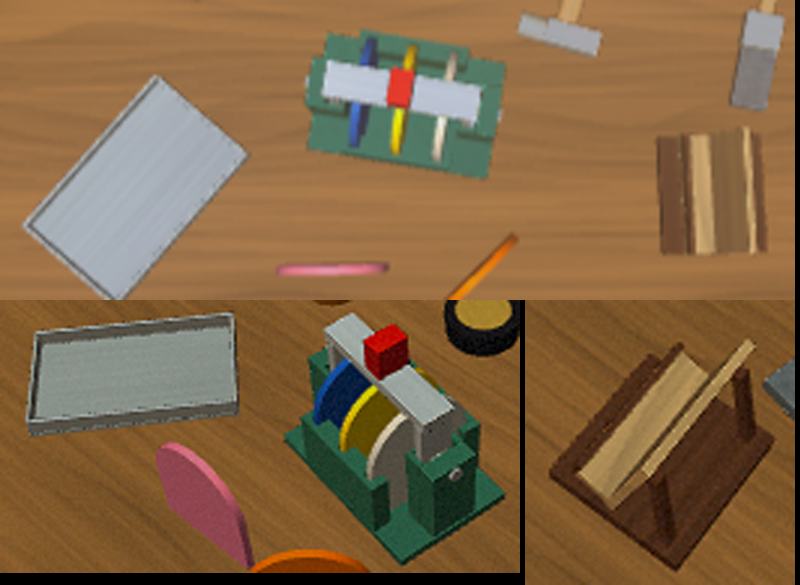

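```bash
cat > m.py <<'E'
from h import *
import pickle
np.set_printoptions(precision=4,suppress=True)
T=pickle.load(open('top0.pkl','rb'));S=pickle.load(open('side0.pkl','rb'))
def hsv(im): return cv2.cvtColor(np.ascontiguousarray(im['image']),cv2.COLOR_RGB2HSV).astype(int)
def box(im,m,roi,z,name):
    k=np.zeros(m.shape,np.uint8); a,b,c,d=roi; k[b:d,a:c]=m[b:d,a:c]*255
    cs,_=cv2.findContours(k,cv2.RETR_EXTERNAL,cv2.CHAIN_APPROX_NONE); c=max(cs,key=cv2.contourArea)
    P=np.array([onz(im,u,v,z)[:2] for u,v in c[:,0,:]]); r=cv2.minAreaRect((P*1000).astype(np.float32))
    rr=np.array(cv2.boxPoints(r))/1000
    e=[rr[1]-rr[0],rr[2]-rr[1]]; e=max(e,key=np.linalg.norm); yaw=np.degrees(np.arctan2(e[1],e[0]))%180
    print(name,'c',np.array(r[0])/1000,'size',np.array(r[1]),'long-axis deg',yaw,'area px',cv2.contourArea(c)); return r
h=hsv(T);H,s,v=h[...,0],h[...,1],h[...,2]
red=((H<6)|(H>174))&(s>170)&(v>120)
box(T,red,(265,155,335,215),.184,'knob top')
grey=(s<60)&(v>120)
box(T,grey,(265,155,335,215),.148,'bar')
box(T,grey,(165,170,255,262),.022,'tray')
grn=(H>60)&(H<95)&(s>70)
box(T,grn|((grey|red)),(262,155,340,220),.05,'rack~')
blue=(H>105)&(H<130)&(s>120); ys,xs=np.nonzero(blue[150:220,260:340]); print('blue px',xs.mean()+260,ys.mean()+150,onz(T,xs.mean()+260,ys.mean()+150,.12))
h2=hsv(S); rs=((h2[...,0]<6)|(h2[...,0]>174))&(h2[...,1]>170)&(h2[...,2]>60); rs[:,:290]=0;rs[:,330:]=0;rs[:150]=0;rs[185:]=0
ys,xs=np.nonzero(rs);print('side knob px',xs.mean(),ys.mean(),len(xs))
yt,xt=np.nonzero(red[155:215,265:335]);
def tri(a,b):
    A=np.linalg.lstsq(np.c_[a[1],-b[1]],b[0]-a[0],rcond=None)[0]; return (a[0]+a[1]*A[0]+b[0]+b[1]*A[1])/2
print('tri knob',tri(ray(T,xt.mean()+265,yt.mean()+155),ray(S,xs.mean(),ys.mean())))
# stand: value profile along rows, top
for r in range(200,242,6): print(r,' '.join('%d/%d'%(v[r,c],s[r,c]) for c in range(382,424)))
E
python3 m.py
```

```text
knob top c [0.5934 0.017 ] size [19.2032 33.1147] long-axis deg 170.96492 area px 66.5
bar c [ 0.5791 -0.0272] size [83.4548 74.4447] long-axis deg 30.714537 area px 332.5
tray c [0.5046 0.299 ] size [131.7093 210.5108] long-axis deg 139.65326 area px 2734.0
rack~ c [0.5975 0.0194] size [202.878  129.0861] long-axis deg 80.50007 area px 1848.0
blue px 283.8723404255319 188.46808510638297 [0.5876 0.0605 0.12  ]
side knob px 308.0888030888031 164.4208494208494 259
tri knob [0.5956 0.0182 0.1626]
200 153/142 150/141 126/140 131/140 132/141 133/142 135/142 137/141 135/142 127/135 106/137 121/139 130/135 169/118 178/117 178/119 187/120 190/119 180/120 149/125 130/131 129/130 134/131 128/129 129/128 132/129 134/131 134/131 132/131 133/128 131/123 200/111 191/116 120/142 120/134 120/134 134/141 147/142 146/141 145/141 146/141 146/141
206 155/145 149/144 91/137 114/134 114/136 112/134 111/133 113/135 119/126 134/89 99/137 99/137 121/135 160/121 193/115 195/115 196/116 205/116 201/115 173/119 128/131 128/129 130/129 127/131 128/131 130/129 133/130 134/131 131/130 132/131 144/127 199/115 196/1
[... 1066 characters left out ...]
163/145 163/145 162/146
230 165/145 165/145 158/145 89/138 110/139 110/137 109/138 109/138 111/140 113/138 114/134 106/137 82/137 114/134 152/124 205/114 200/115 184/114 185/113 190/114 187/116 128/133 125/131 127/133 125/133 124/134 126/132 131/132 133/134 130/131 130/133 135/134 155/128 197/114 199/108 113/140 107/138 111/136 134/148 162/146 162/146 162/146
236 161/147 163/147 157/146 112/143 116/147 108/142 109/138 108/139 109/138 111/138 113/138 116/134 87/144 113/142 131/128 205/114 203/114 197/114 190/114 184/114 180/115 142/126 126/132 125/133 126/132 123/133 124/132 130/131 132/133 131/132 130/133 129/134 123/124 200/112 192/117 127/137 106/137 111/140 139/150 165/147 165/145 165/148
```

```bash
cat > m2.py <<'E'
from m import *
print('----')
rgb=T['image'].astype(int)
bl=(rgb[...,2]>=rgb[...,0])&(s<60)&(v>120)
k=(bl|red).astype(np.uint8); k=cv2.morphologyEx(k,cv2.MORPH_CLOSE,np.ones((3,3)))>0
box(T,k,(265,155,335,215),.148,'bar')
# stand light mask
def cross(r,c0,c1,th=157):
    a=v[r,c0:c1].astype(float)
    i=np.nonzero((a[:-1]-th)*(a[1:]-th)<0)[0]; return [c0+j+(th-a[j])/(a[j+1]-a[j]) for j in i]
I=[];B=[]
for r in range(202,238):
    x=[c for c in cross(r,394,406) ]; y=cross(r,410,418,165)
    if len(x)>=2: I.append((x[-1],r))
    if len(y)>=2: B.append(((y[0]+y[-1])/2,r))
for n,P,z in(('inner corner',I,.035),('board top',B,.108)):
    vx,vy,x0,y0=cv2.fitLine(np.float32(P),cv2.DIST_HUBER,0,.01,.01).ravel()
    a,b=[onz(T,x0+vx/vy*(r-y0),r,z) for r in(200,238)]; d=b-a
    print(n,len(P),a,b,'dir',np.degrees(np.arctan2(d[1],d[0]))%180)
for c in(396,397,398,399): print('ledge col',c,[int(q) for q in v[192:204,c]],[int(q) for q in v[232:246,c]])
for c in(414,415): print('top col',c,[int(q) for q in v[190:204,c]],[int(q) for q in v[232:246,c]])
box(T,(v<140)|((v>175)&(s<125)),(378,190,426,246),.02,'stand all')
E
python3 m2.py | sed -n '/----/,$p'
```

```text
----
bar c [0.5924 0.0183] size [151.0623  44.4519] long-axis deg 79.365425 area px 618.0
inner corner 33 [ 0.5618 -0.3006  0.035 ] [ 0.4431 -0.3045  0.035 ] dir 1.8674044732067046
board top 35 [ 0.556 -0.322  0.108] [ 0.4439 -0.3271  0.108 ] dir 2.596324679440528
ledge col 396 [149, 147, 149, 147, 146, 146, 148, 144, 178, 196, 195, 195] [145, 144, 135, 129, 131, 132, 128, 131, 149, 160, 161, 166, 167, 163]
ledge col 397 [150, 148, 149, 148, 147, 147, 149, 147, 178, 194, 194, 195] [205, 206, 205, 205, 205, 205, 205, 176, 157, 159, 162, 166, 167, 163]
ledge col 398 [151, 149, 150, 148, 148, 147, 149, 157, 187, 199, 198, 197] [203, 203, 204, 204, 203, 204, 203, 174, 155, 159, 161, 166, 167, 162]
ledge col 399 [151, 149, 150, 149, 148, 147, 148, 159, 190, 204, 204, 205] [190, 192, 195, 196, 197, 198, 197, 177, 160, 159, 162, 166, 167, 162]
top col 414 [123, 136, 151, 153, 153, 154, 154, 171, 189, 192, 191, 193, 193, 194] [147, 137, 128, 125, 123, 134, 142, 160, 162, 161, 164, 165, 164, 159]
top col 415 [130, 138, 150, 154, 153, 154, 153, 153, 147, 126, 120, 130, 140, 144] [198, 199, 199, 200, 200, 201, 207, 183, 161, 161, 163, 165, 163, 159]
stand all c [ 0.5046 -0.3047] size [133.097 112.893] long-axis deg 2.7511818 area px 1322.5
```

```bash
cat > plan.py <<'E'
from h import *
import sys
np.set_printoptions(precision=2,suppress=True)
# usage: plan x y z heading_deg tilt_deg : heading of tool y; tilt = turn about tool x
x,y,z,hd,tl=map(float,sys.argv[1:6])
s=robot.sense(); A=rot(s['tool_rot'])
Y=np.array([np.cos(np.radians(hd)),np.sin(np.radians(hd)),0]); Z=np.array([0,0,-1.]); B=np.c_[np.cross(Y,Z),Y,Z]@R.from_euler('x',tl,degrees=True).as_matrix()
t=R.from_matrix(A.T@B).as_rotvec()/.15; d=B.T@(np.array([x,y,z])-s['ee_pos'])/.04
print('t',s['time_s'],'pos',np.round(s['ee_pos'],4),'F',s['contact_force'],'w',round(s['gripper_width'],4),'gf',s['gripper_force'])
print('turn units',t,'shift units after turn',d,'max',abs(d).max())
E
python3 plan.py 0.5934 0.017 0.25 80.7 0
```

```text
t 0.1 pos [0.14 0.58 0.21] F [-0.69  0.33 -0.31] w 0.0853 gf 0.0
turn units [-0.01 -0.   -0.52] shift units after turn [-13.4  -12.13  -1.05] max 13.396570245435305
```

```bash
python3 -m creep '[[0,0,-0.52,0,0,-1,1],[0,0,0,-0.8,-0.7,0,1],[0,0,0,-0.9,-0.8,0,1],[0,0,0,-0.9,-0.8,0,1],[0,0,0,-0.9,-0.8,0,1]]' 60; python3 -m creep '[[0,0,0,-0.9,-0.8,0,1],[0,0,0,-0.9,-0.8,0,1],[0,0,0,-0.9,-0.8,0,1],[0,0,0,-0.9,-0.8,0,1],[0,0,0,-0.9,-0.8,0,1]]'; python3 -m creep '[[0,0,0,-0.9,-0.8,0,1],[0,0,0,-0.9,-0.8,0,1],[0,0,0,-0.9,-0.8,0,1],[0,0,0,-0.6,-0.6,0,1],[0,0,0,0,0,0,1]]'; python3 plan.py 0.5934 0.017 0.25 80.7 0
```

```text
time_s: 0.72
ee_pos: [0.2618, 0.4363, 0.2484]
tool_rot: [-0.0, 0.081, 0.997, -0.0]
contact_force: [0.6, 0.4, -0.7]
gripper_width: 0.0854
gripper_force: 0.0
time_s: 1.35
ee_pos: [0.4135, 0.2492, 0.2486]
tool_rot: [-0.0, 0.081, 0.997, -0.0]
contact_force: [0.5, 0.8, -0.3]
gripper_width: 0.0853
gripper_force: 0.0
time_s: 1.98
ee_pos: [0.5243, 0.1089, 0.2477]
tool_rot: [-0.001, 0.083, 0.997, -0.0]
contact_force: [0.2, -0.4, 0.7]
gripper_width: 0.0854
gripper_force: 0.0
t 1.975 pos [0.52 0.11 0.25] F [ 0.19 -0.44  0.67] w 0.0854 gf 0.0
turn units [-0.01 -0.01 -0.03] shift units after turn [-2.08 -1.99 -0.06] max 2.075782687454069
```

```bash
python3 -m creep '[[0,0,0,-0.8,-0.8,0,1],[0,0,0,-0.8,-0.8,0,1],[0,0,0,-0.48,-0.39,0,1],[0,0,0,0,0,0,1],[0,0,0,0,0,0,1]]'; python3 plan.py 0.5934 0.017 0.25 80.7 0
cat >> h.py <<'E'
def wrist(f):
    s=robot.sense(); im=grab('wrist',f); im['P']=np.array(s['ee_pos']); im['A']=rot(s['tool_rot']); return im
def wz(im,u,v,z):
    a=np.array([u-im['cx'],v-im['cy']])/im['fx']; r=np.hypot(*a); n=np.r_[a/max(r,1e-9)*np.sin(r),np.cos(r)]
    M=np.array(im['mount']); o=im['P']+im['A']@M[:3,3]; d=im['A']@M[:3,:3]@n; return o+d*(z-o[2])/d[2]
E
python3 - <<'E'
from h import *
import pickle
im=wrist('w1.png'); pickle.dump(im,open('w1.pkl','wb')); print(np.round(im['mount'],3).tolist(),im['fx'],im['cx'],im['cy'])
E
```

```text
time_s: 2.6
ee_pos: [0.5923, 0.02, 0.249]
tool_rot: [-0.0, 0.081, 0.997, 0.0]
contact_force: [-0.9, -0.5, -0.5]
gripper_width: 0.0849
gripper_force: 0.0
t 2.6 pos [0.59 0.02 0.25] F [-0.93 -0.53 -0.51] w 0.0849 gf 0.0
turn units [ 0. -0.  0.] shift units after turn [-0.04 -0.07 -0.03] max 0.07006450564930733
[[-0.0, -0.951, -0.309, 0.079], [1.0, -0.0, -0.0, 0.001], [-0.0, -0.309, 0.951, -0.165], [0.0, 0.0, 0.0, 1.0]] 309.70691628693146 318.1901750565316 203.65689895490237
```

View pics/w1.png

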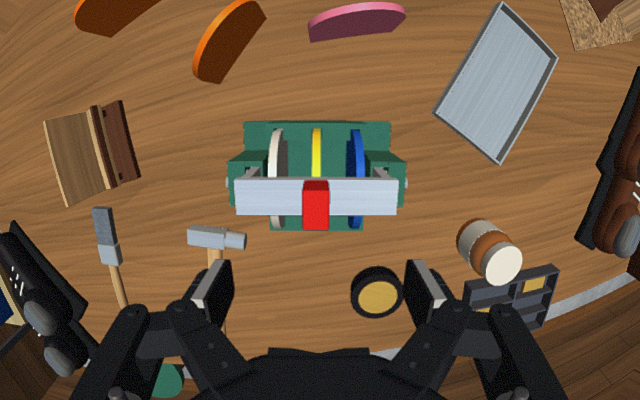

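The wrist view shows the bar spanning (236..398, 179..214) nearly level, so the yaw is right. The knob is at (303..330, 182..230). Next I'll refine the bar centre with this view.

Run:
```python
from h import *
import pickle
np.set_printoptions(precision=4,suppress=True)
im=pickle.load(open('w1.pkl','rb')); a=np.ascontiguousarray(im['image']); h=cv2.cvtColor(a,cv2.COLOR_RGB2HSV).astype(int);r=a.astype(int)
red=((h[...,0]<6)|(h[...,0]>174))&(h[...,1]>150)
k=((r[...,2]>=r[...,0])&(h[...,1]<60)&(h[...,2]>150))|red
k=k.astype(np.uint8)
m=np.zeros_like(k);m[172:217,225:410]=k[172:217,225:410]
m=cv2.morphologyEx(m,cv2.MORPH_OPEN,np.ones((5,5)))
# left/right ends and top/bottom edges
cols=np.nonzero(m.sum(0)>15)[0];print('cols',cols.min(),cols.max())
L,Rr=cols.min()-.5,cols.max()+.5
pt=[];pb=[]
for c in range(cols.min()+5,cols.max()-5,4):
    if 296<c<336: continue
    ys=np.nonzero(m[:,c])[0]; pt.append(wz(im,c,ys.min()-.5,.148)[:2]); pb.append(wz(im,c,ys.max()+.5,.148)[:2])
for p in(pt,pb):
    vx,vy,x0,y0=cv2.fitLine(np.float32(p),cv2.DIST_HUBER,0,.0005,.0005).ravel();print('edge dir',np.degrees(np.arctan2(vy,vx))%180,x0,y0)
e1,e2=wz(im,L,197,.148),wz(im,Rr,197,.148);print('ends',e1,e2,np.linalg.norm(e1-e2),'mid',(e1+e2)/2)
w=(np.mean(pt,0)-np.mean(pb,0));print('mid edges',(np.mean(pt,0)+np.mean(pb,0))/2,'width',np.linalg.norm(w))
rr=np.zeros_like(k);rr[175:235,290:345]=red[175:235,290:345];ys,xs=np.nonzero(rr);print('knob cols',xs.min(),xs.max(),ys.min(),ys.max())
print('knob top near edge',wz(im,xs.mean(),ys.min(),.184), 'y range',wz(im,xs[ys<205].min()-.5,197,.184),wz(im,xs[ys<205].max()+.5,197,.184))
# tray rim
g=((h[...,1]<60)&(h[...,2]>90)).astype(np.uint8); q=np.zeros_like(g);q[0:170,420:560]=g[0:170,420:560];q=cv2.morphologyEx(q,cv2.MORPH_OPEN,np.ones((3,3)))
c=max(cv2.findContours(q,0,cv2.CHAIN_APPROX_NONE)[0],key=cv2.contourArea);P=np.float32([1000*wz(im,u,v,.022)[:2] for u,v in c[:,0]]);print(cv2.minAreaRect(P))
```

```text
cols 235 397
edge dir 80.685265 0.57558143 0.01465748
edge dir 80.72725 0.60818875 0.009013463
ends [ 0.5805 -0.0552  0.148 ] [0.6047 0.0924 0.148 ] 0.14956044526803688 mid [0.5926 0.0186 0.148 ]
mid edges [0.5926 0.0163] width 0.033098429064555665
knob cols 302 328 181 229
knob top near edge [0.5694 0.0223 0.184 ] y range [0.5803 0.0096 0.184 ] [0.5837 0.0303 0.184 ]
((499.1055603027344, 295.4945068359375), (118.35182189941406, 209.44078063964844), 49.381744384765625)
```

```bash
python3 plan.py 0.593 0.018 0.155 80.7 0; python3 -m creep '[[0,0,0,-0.01,-0.05,0.6,0.6],[0,0,0,0,0,0.8,0.6],[0,0,0,0,0,0.6,0.6],[0,0,0,0,0,0.35,0.6],[0,0,0,0,0,0,0.6]]' 90;  python3 plan.py 0.593 0.018 0.155 80.7 0
```

```text
t 2.65 pos [0.59 0.02 0.25] F [ 0.18 -0.81  0.49] w 0.0855 gf 0.0
turn units [ 0.   -0.    0.01] shift units after turn [-0.03 -0.05  2.36] max 2.356005856509474
time_s: 3.28
ee_pos: [0.5922, 0.0174, 0.1543]
tool_rot: [-0.001, 0.081, 0.997, 0.0]
contact_force: [0.2, 0.1, -0.5]
gripper_width: 0.051
gripper_force: 0.0
t 3.275 pos [0.59 0.02 0.15] F [ 0.23  0.1  -0.54] w 0.051 gf 0.0
turn units [-0.   -0.01  0.  ] shift units after turn [-0.02  0.02 -0.02] max 0.01802205699042075
```

Close, then pull straight up.

```bash
python3 -m creep '[[0,0,0,0,0,0,0],[0,0,0,0,0,0,0],[0,0,0,0,0,0,0],[0,0,0,0,0,0,0],[0,0,0,0,0,0,0]]' 90;  python3 -m creep '[[0,0,0,0,0,-0.1,0],[0,0,0,0,0,-0.15,0],[0,0,0,0,0,-0.2,0],[0,0,0,0,0,-0.3,0],[0,0,0,0,0,-0.3,0]]'; python3 -m creep '[[0,0,0,0,0,-0.6,0],[0,0,0,0,0,-0.6,0],[0,0,0,0,0,-0.6,0],[0,0,0,0,0,-0.6,0],[0,0,0,0,0,-0.2,0]]'; python3 plan.py 0.504 0.298 0.25 139.65 0
```

```text
time_s: 3.9
ee_pos: [0.5937, 0.0172, 0.157]
tool_rot: [0.002, 0.081, 0.997, 0.001]
contact_force: [-0.7, 2.4, 6.0]
gripper_width: 0.0186
gripper_force: 88.2
time_s: 4.53
ee_pos: [0.5934, 0.0165, 0.1997]
tool_rot: [0.002, 0.081, 0.997, -0.0]
contact_force: [0.2, 0.7, -2.9]
gripper_width: 0.0182
gripper_force: 90.1
time_s: 5.15
ee_pos: [0.5934, 0.0166, 0.3048]
tool_rot: [0.003, 0.081, 0.997, 0.0]
contact_force: [-0.1, -0.1, -2.4]
gripper_width: 0.0181
gripper_force: 90.1
t 5.15 pos [0.59 0.02 0.3 ] F [-0.09 -0.1  -2.43] w 0.0181 gf 90.13158231857233
turn units [-0.02  0.03 -6.86] shift units after turn [-3.92  6.26  1.37] max 6.258190393603444
```

```bash
python3 -m creep '[[0,0,-0.9,0,0,0,0],[0,0,-1,0,0,0,0],[0,0,-1,0,0,0,0],[0,0,-1,0,0,0,0],[0,0,-1,0,0,0,0]]'; python3 -m creep '[[0,0,-1,0,0,0,0],[0,0,-0.96,0,0,0,0],[0,0,0,-0.5,0.8,0,0],[0,0,0,-0.6,1,0,0],[0,0,0,-0.6,1,0,0]]';python3 -m creep '[[0,0,0,-0.6,1,0,0],[0,0,0,-0.6,1,0,0],[0,0,0,-0.6,0.9,0,0],[0,0,0,-0.4,0.5,0,0],[0,0,0,0,0,0,0]]'; python3 plan.py 0.504 0.298 0.11 139.65 0; python3 -c "
from h import *
wrist('w2.png')"
```

```text
time_s: 5.78
ee_pos: [0.5928, 0.0166, 0.301]
tool_rot: [-0.0, -0.285, 0.959, -0.0]
contact_force: [-0.2, -0.1, -2.0]
gripper_width: 0.0179
gripper_force: 90.1
time_s: 6.4
ee_pos: [0.5511, 0.142, 0.3009]
tool_rot: [0.0, -0.419, 0.908, -0.0]
contact_force: [-0.5, 1.5, -3.2]
gripper_width: 0.0185
gripper_force: 90.1
time_s: 7.02
ee_pos: [0.5043, 0.2978, 0.3006]
tool_rot: [-0.0, -0.421, 0.907, 0.0]
contact_force: [0.5, -0.1, -2.3]
gripper_width: 0.018
gripper_force: 90.1
t 7.025 pos [0.5 0.3 0.3] F [ 0.5  -0.14 -2.26] w 0.018 gf 90.09337779774796
turn units [ 0.   -0.    0.02] shift units after turn [0.   0.01 4.77] max 4.765133021206894
```

View pics/w2.png

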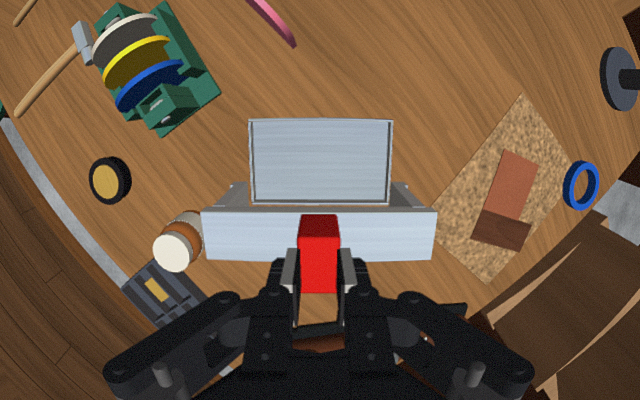

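The keeper is held level and lined up over the tray (248..393, 118..205). All three patterns are still in the rack. Lowering now.

```bash
python3 -m creep '[[0,0,0,0,0,0.8,0],[0,0,0,0,0,1,0],[0,0,0,0,0,1,0],[0,0,0,0,0,1,0],[0,0,0,0,0,0.7,0]]'; python3 -m creep '[[0,0,0,0,0,0.3,0],[0,0,0,0,0,0.15,0],[0,0,0,0,0,0.1,0],[0,0,0,0,0,0.05,0],[0,0,0,0,0,0,0]]'; python3 plan.py 0.504 0.298 0.091 139.65 0
```

```text
time_s: 7.7
ee_pos: [0.5048, 0.2944, 0.1187]
tool_rot: [-0.001, -0.419, 0.908, -0.0]
contact_force: [-0.7, -1.2, -2.0]
gripper_width: 0.0182
gripper_force: 90.1
time_s: 8.32
ee_pos: [0.5052, 0.2963, 0.0976]
tool_rot: [0.0, -0.42, 0.908, -0.0]
contact_force: [-0.2, -0.4, -2.2]
gripper_width: 0.0177
gripper_force: 90.1
t 8.325 pos [0.51 0.3  0.1 ] F [-0.17 -0.38 -2.22] w 0.0177 gf 90.07383333169855
turn units [-0.    0.01 -0.  ] shift units after turn [-0.01  0.05  0.16] max 0.16491423296604718
```

```bash
python3 -m creep '[[0,0,0,0,0,0.06,0],[0,0,0,0,0,0.05,0],[0,0,0,0,0,0.03,0],[0,0,0,0,0,0.02,0],[0,0,0,0,0,0,0]]'
```

```text
time_s: 8.95
ee_pos: [0.505, 0.2964, 0.0911]
tool_rot: [0.0, -0.42, 0.908, 0.0]
contact_force: [-0.7, 0.2, 0.5]
gripper_width: 0.0182
gripper_force: 90.5
```

```bash
python3 -m creep '[[0,0,0,0,0,0.02,0],[0,0,0,0,0,0.01,0],[0,0,0,0,0,0,0.3],[0,0,0,0,0,0,0.6],[0,0,0,0,0,0,0.7]]'; python3 -m creep '[[0,0,0,0,0,0,0.7],[0,0,0,0,0,0,0.7],[0,0,0,0,0,-0.4,0.7],[0,0,0,0,0,-0.8,0.7],[0,0,0,0,0,-1,0.7]]'; python3 -m creep '[[0,0,0,0,0,-1,0.5],[0,0,0,0,0,-1,0.35],[0,0,0,0,0,-1,0.35],[0,0,0,0,0,-0.4,0.35],[0,0,0,0,0,0,0.35]]'
python3 - <<'E'
from h import *
import pickle
im=wrist('w3.png'); pickle.dump(im,open('w3.pkl','wb'))
E
python3 plan.py 0.600 0.059 0.25 80.7 0
```

```text
time_s: 9.57
ee_pos: [0.505, 0.296, 0.0891]
tool_rot: [-0.0, -0.42, 0.908, -0.0]
contact_force: [-0.1, -0.5, 0.2]
gripper_width: 0.0595
gripper_force: 0.0
time_s: 10.2
ee_pos: [0.5047, 0.296, 0.1787]
tool_rot: [-0.0, -0.42, 0.908, -0.0]
contact_force: [0.1, 0.9, 0.7]
gripper_width: 0.06
gripper_force: 0.0
time_s: 10.82
ee_pos: [0.5053, 0.2964, 0.3165]
tool_rot: [0.002, -0.42, 0.908, 0.0]
contact_force: [0.3, -0.5, -0.5]
gripper_width: 0.0297
gripper_force: 0.0
t 10.875 pos [0.51 0.3  0.31] F [ 0.17  0.51 -0.8 ] w 0.0298 gf 0.0
turn units [0.   0.01 6.86] shift units after turn [-3.3  -5.47  1.61] max 5.471112621914409
```

View pics/w3.png

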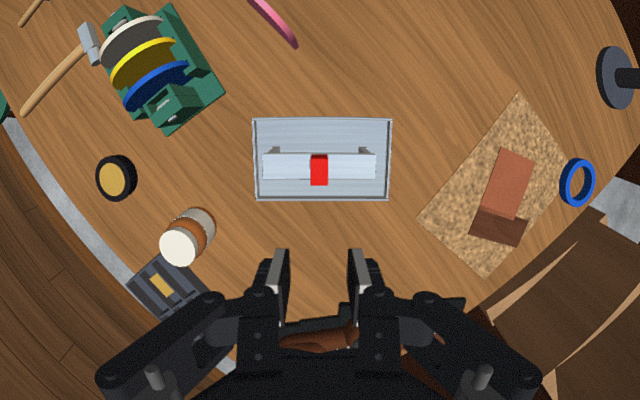

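The keeper stands centred in the tray at (320,165), and the gripper is clear of it. Now the blue pattern.

```bash
python3 -m creep '[[0,0,1,0,0,0,0.35],[0,0,1,0,0,0,0.35],[0,0,1,0,0,0,0.35],[0,0,1,0,0,0,0.35],[0,0,1,0,0,0,0.35]]'; python3 -m creep '[[0,0,1,0,0,0,0.35],[0,0,0.86,0,0,0,0.35],[0,0,0,-0.5,-0.8,0.3,0.35],[0,0,0,-0.6,-1,0.3,0.35],[0,0,0,-0.6,-1,0.3,0.35]]'; python3 -m creep '[[0,0,0,-0.6,-1,0.3,0.35],[0,0,0,-0.6,-1,0.3,0.35],[0,0,0,-0.4,-0.67,0.11,0.35],[0,0,0,0,0,0,0.35],[0,0,0,0,0,0,0.35]]'
python3 - <<'E'
from h import *
import pickle
np.set_printoptions(precision=4,suppress=True)
im=wrist('w4.png'); pickle.dump(im,open('w4.pkl','wb'))
a=np.ascontiguousarray(im['image']);h=cv2.cvtColor(a,cv2.COLOR_RGB2HSV).astype(int)
b=((h[...,0]>105)&(h[...,0]<130)&(h[...,1]>120)&(h[...,2]>60)).astype(np.uint8); b[:,:200]=0;b[:,440:]=0;b[:80]=0;b[300:]=0
c=max(cv2.findContours(b,0,cv2.CHAIN_APPROX_NONE)[0],key=cv2.contourArea);x,y,w,hh=cv2.boundingRect(c);print(x,y,w,hh)
for r in range(y,y+hh,6):
    xs=np.nonzero(b[r])[0]
    if len(xs): print(r,xs.min(),xs.max(),wz(im,xs.min()-.5,r,.132),wz(im,xs.max()+.5,r,.132))
E
python3 plan.py 0.600 0.059 0.25 80.7 0
```

```text
time_s: 11.5
ee_pos: [0.5047, 0.296, 0.3118]
tool_rot: [-0.001, -0.056, 0.998, -0.001]
contact_force: [-0.3, -0.9, 0.3]
gripper_width: 0.0299
gripper_force: 0.0
time_s: 12.12
ee_pos: [0.5538, 0.1735, 0.2754]
tool_rot: [-0.001, 0.081, 0.997, -0.0]
contact_force: [-0.1, 0.4, 0.1]
gripper_width: 0.0298
gripper_force: 0.0
time_s: 12.75
ee_pos: [0.5993, 0.0594, 0.2483]
tool_rot: [-0.001, 0.081, 0.997, 0.0]
contact_force: [0.3, -0.0, 0.5]
gripper_width: 0.0301
gripper_force: 0.0
314 129 9 99
129 315 321 [0.5408 0.0664 0.132 ] [0.5418 0.0726 0.132 ]
135 315 322 [0.5462 0.0655 0.132 ] [0.5474 0.0726 0.132 ]
141 315 321 [0.5516 0.0646 0.132 ] [0.5527 0.0709 0.132 ]
147 315 321 [0.5571 0.0637 0.132 ] [0.5581 0.07   0.132 ]
153 315 321 [0.5626 0.0628 0.132 ] [0.5636 0.0691 0.132 ]
159 314 321 [0.5679 0.061  0.132 ] [0.5691 0.0682 0.132 ]
165 314 321 [0.5735 0.06   0.132 ] [0.5747 0.0673 0.132 ]
171 314 321 [0.5791 0.0591 0.132 ] [0.5803 0.0664 0.132 ]
177 314 321 [0.5847 0.0581 0.132 ] [0.5859 0.0655 0.132 ]
183 314 321 [0.5904 0.0572 0.132 ] [0.5916 0.0646 0.132 ]
189 314 321 [0.5961 0.0562 0.132 ] [0.5974 0.0636 0.132 ]
195 314 321 [0.6019 0.0552 0.132 ] [0.6032 0.0627 0.132 ]
201 314 322 [0.6078 0.0542 0.132 ] [0.6092 0.0627 0.132 ]
207 314 321 [0.6137 0.0532 0.132 ] [0.615  0.0608 0.132 ]
213 314 322 [0.6198 0.0522 0.132 ] [0.6212 0.0608 0.132 ]
219 315 321 [0.626  0.0521 0.132 ] [0.6271 0.0588 0.132 ]
225 315 321 [0.6322 0.0511 0.132 ] [0.6333 0.0579 0.132 ]
t 12.8 pos [0.6  0.06 0.25] F [ 0.24 -0.13  0.51] w 0.0298 gf 0.0
turn units [ 0. -0.  0.] shift units after turn [-0.02 -0.02 -0.03] max 0.030054568695793427
```

View pics/w4.png

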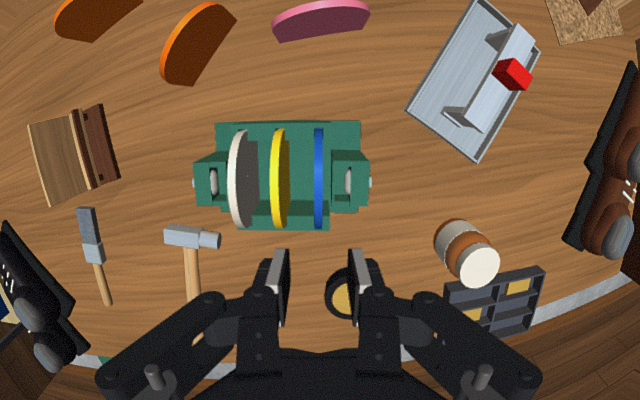

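Blue's top edge is at (314..322, 129..228), with its centre on the tool line at y≈0.059. The tower tops (98 mm) limit the TCP to about 0.105.

```bash
python3 -m creep '[[0,0,0,-0.02,0,0.8,0.35],[0,0,0,0,0,1,0.35],[0,0,0,0,0,1,0.35],[0,0,0,0,0,0.5,0.35],[0,0,0,0,0,0.27,0.35]]' 60; python3 -m creep '[[0,0,0,0,0,0,0.35],[0,0,0,0,0,0,0],[0,0,0,0,0,0,0],[0,0,0,0,0,0,0],[0,0,0,0,0,0,0]]';python3 plan.py 0.600 0.059 0.106 80.7 0
```

```text
time_s: 13.42
ee_pos: [0.6003, 0.0595, 0.1057]
tool_rot: [-0.0, 0.081, 0.997, 0.0]
contact_force: [-0.4, 0.2, 0.3]
gripper_width: 0.0298
gripper_force: 0.0
time_s: 14.05
ee_pos: [0.6015, 0.0587, 0.1082]
tool_rot: [0.002, 0.081, 0.997, 0.0]
contact_force: [-0.2, 0.3, 5.0]
gripper_width: 0.0032
gripper_force: 59.5
t 14.05 pos [0.6  0.06 0.11] F [-0.2   0.3   5.01] w 0.0032 gf 59.452709555625916
turn units [ 0.    0.02 -0.  ] shift units after turn [0.04 0.   0.06] max 0.055230937305591685
```

```bash
python3 -m creep '[[0,0,0,0,0,-0.1,0],[0,0,0,0,0,-0.4,0],[0,0,0,0,0,-0.7,0],[0,0,0,0,0,-0.8,0],[0,0,0,0,0,-0.8,0]]'; python3 -m creep '[[0,0,0,0,0,-0.8,0],[0,0,0,0,0,-0.8,0],[0,0,0,0,0,-0.6,0],[0,0,0,0,0,0,0],[0,0,0,0,0,0,0]]'
python3 - <<'E'
from h import *
import pickle
im=wrist('w5.png'); im2=grab('side','s5.png'); pickle.dump((im,im2),open('w5.pkl','wb'))
a=cv2.imread('pics/w5.png');b=cv2.imread('pics/s5.png')
cv2.imwrite('pics/c5.png',np.hstack([cv2.resize(a,(400,250)),cv2.resize(b[60:310,200:600],(400,250))]))
E
python3 plan.py 0.501 -0.290 0.25 92.3 0
```

```text
time_s: 14.68
ee_pos: [0.6005, 0.0587, 0.2199]
tool_rot: [0.0, 0.081, 0.997, 0.0]
contact_force: [0.6, 0.1, -1.4]
gripper_width: 0.003
gripper_force: 58.8
time_s: 15.3
ee_pos: [0.6005, 0.0588, 0.3051]
tool_rot: [-0.001, 0.081, 0.997, -0.0]
contact_force: [0.1, -0.6, -2.2]
gripper_width: 0.0034
gripper_force: 58.8
t 15.4 pos [0.6  0.06 0.3 ] F [-0.36 -0.54 -1.32] w 0.0032 gf 58.78526151180267
turn units [-0.   -0.02 -1.35] shift units after turn [ 2.83 -8.61  1.36] max 8.612071949109717
```

View pics/c5.png

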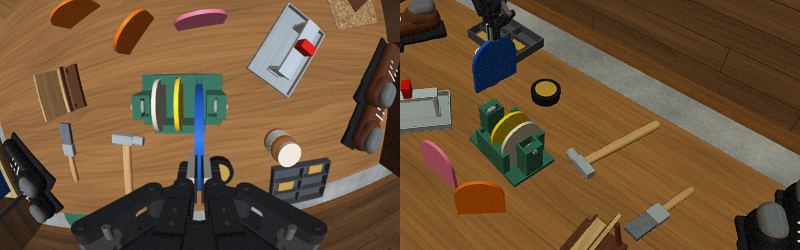

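Blue is clear of the rack and held upright, and yellow and white are still in place. Moving to the stand.

```bash
python3 -m creep '[[0,0,-0.7,0,-0.3,0,0],[0,0,-0.65,0,-0.3,0,0],[0,0,0,0.3,-0.8,0,0],[0,0,0,0.3,-0.9,0,0],[0,0,0,0.3,-0.9,0,0]]'; python3 -m creep '[[0,0,0,0.35,-0.9,0,0],[0,0,0,0.35,-0.9,0,0],[0,0,0,0.35,-0.9,0,0],[0,0,0,0.35,-0.9,0,0],[0,0,0,0.3,-0.8,0,0]]'; python3 plan.py 0.502 -0.3234 0.25 92.3 -14
```

```text
time_s: 16.02
ee_pos: [0.5654, -0.0713, 0.3047]
tool_rot: [-0.001, -0.02, 1.0, 0.0]
contact_force: [0.5, -0.6, -1.5]
gripper_width: 0.0032
gripper_force: 59.0
time_s: 16.65
ee_pos: [0.5042, -0.2501, 0.3048]
tool_rot: [-0.001, -0.02, 1.0, 0.001]
contact_force: [0.2, -0.1, -0.6]
gripper_width: 0.0032
gripper_force: 59.0
t 16.65 pos [ 0.5  -0.25  0.3 ] F [ 0.2  -0.1  -0.63] w 0.0032 gf 58.95041763782501
turn units [-1.62 -0.01 -0.01] shift units after turn [ 0.13 -2.11  0.89] max 2.106317971826698
```

```bash
python3 -m creep '[[-0.8,0,0,0,0,0,0],[-0.82,0,0,0,0,0,0],[0,0,0,0.1,-0.8,0.3,0],[0,0,0,0,-0.8,0.3,0],[0,0,0,0,-0.4,0.2,0]]'; python3 -m creep '[[0,0,0,0,0,0,0],[0,0,0,0,0,0,0],[0,0,0,0,0,0,0],[0,0,0,0,0,0,0],[0,0,0,0,0,0,0]]'; python3 plan.py 0.502 -0.3234 0.16 92.3 -14
python3 - <<'E'
from h import *
import pickle
im=wrist('w6.png'); im2=grab('side','s6.png'); im3=grab('top','t6.png')
a=cv2.imread('pics/w6.png');b=cv2.imread('pics/s6.png');t=cv2.imread('pics/t6.png')
o=np.zeros((600,800,3),np.uint8);o[:250,:400]=cv2.resize(a,(400,250));o[:600,400:]=cv2.resize(b[200:380,310:430],(400,600));o[250:,:400]=cv2.resize(t[170:258,360:460],(400,350));cv2.imwrite('pics/c6.png',o)
E
```

```text
time_s: 17.27
ee_pos: [0.5033, -0.3199, 0.253]
tool_rot: [-0.004, -0.019, 0.992, 0.122]
contact_force: [-0.4, -0.4, -0.6]
gripper_width: 0.0032
gripper_force: 59.0
time_s: 17.9
ee_pos: [0.5041, -0.3187, 0.2564]
tool_rot: [-0.002, -0.02, 0.992, 0.121]
contact_force: [0.4, 0.0, -1.1]
gripper_width: 0.0029
gripper_force: 59.4
t 17.9 pos [ 0.5  -0.32  0.26] F [ 0.44  0.04 -1.14] w 0.0029 gf 59.385788440704346
turn units [-0.01  0.    0.  ] shift units after turn [ 0.06 -0.69  2.31] max 2.3093741920661373
```

View pics/c6.png

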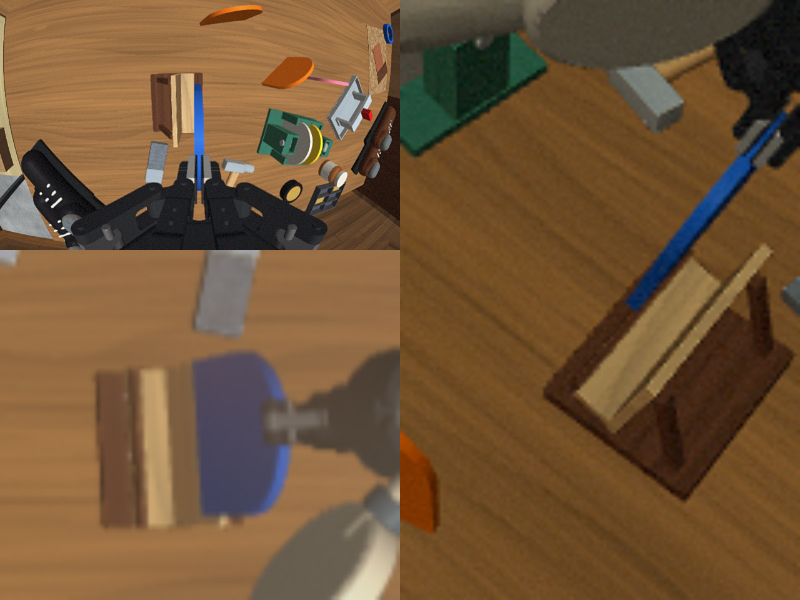

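The tilt and heading match the stand, and blue is about centred along its x. I'll check its lower edge against the top camera, then go down along the board.

```bash
python3 - <<'E'
from h import *
import pickle
T=pickle.load(open('top0.pkl','rb'));print(onz(T,409.0,215,.163))
s=robot.sense();A=rot(s['tool_rot']);print('lower edge',s['ee_pos']+A[:,2]*.096)
E
python3 -m creep '[[0,0,0,0.06,-0.6,0,0],[0,0,0,0,-0.09,0.5,0],[0,0,0,0,0,0.7,0],[0,0,0,0,0,0.7,0],[0,0,0,0,0,0.4,0]]';python3 -m creep '[[0,0,0,0,0,0,0],[0,0,0,0,0,0,0],[0,0,0,0,0,0.1,0],[0,0,0,0,0,0.1,0],[0,0,0,0,0,0.1,0]]'; python3 plan.py 0.502 -0.3162 0.131 92.3 -14
```

```text
[ 0.50900836 -0.29623089  0.163     ]
lower edge [ 0.50304204 -0.29584916  0.16278394]
time_s: 18.68
ee_pos: [0.501, -0.3241, 0.1575]
tool_rot: [-0.003, -0.019, 0.992, 0.122]
contact_force: [0.1, 0.0, -0.3]
gripper_width: 0.003
gripper_force: 59.4
time_s: 19.3
ee_pos: [0.5016, -0.3209, 0.1482]
tool_rot: [-0.002, -0.02, 0.992, 0.121]
contact_force: [-0.7, 0.5, -1.2]
gripper_width: 0.003
gripper_force: 59.4
t 19.3 pos [ 0.5  -0.32  0.15] F [-0.68  0.51 -1.15] w 0.003 gf 59.3652069568634
turn units [-0.01  0.   -0.  ] shift units after turn [-0.01  0.01  0.44] max 0.44494741046350106
```

```bash
python3 -m creep '[[0,0,0,0,0,0.1,0],[0,0,0,0,0,0.1,0],[0,0,0,0,0,0.06,0],[0,0,0,0,0,0,0],[0,0,0,0,0,0,0]]';python3 -m creep '[[0,0,0,0,0,0.04,0],[0,0,0,0,0,0.04,0],[0,0,0,0,0,0.03,0],[0,0,0,0,0,0,0],[0,0,0,0,0,0,0]]'
```

```text
time_s: 19.92
ee_pos: [0.5015, -0.3184, 0.1383]
tool_rot: [-0.002, -0.02, 0.992, 0.121]
contact_force: [0.5, -1.1, -1.6]
gripper_width: 0.0031
gripper_force: 59.4
time_s: 20.55
ee_pos: [0.5015, -0.3173, 0.134]
tool_rot: [-0.002, -0.02, 0.992, 0.121]
contact_force: [-0.0, -0.1, -2.1]
gripper_width: 0.0029
gripper_force: 59.4
```

```bash
python3 -m creep '[[0,0,0,0,0,0.03,0],[0,0,0,0,0,0.03,0],[0,0,0,0,0,0,0],[0,0,0,0,0,0,0],[0,0,0,0,0,0,0]]';python3 -m creep '[[0,0,0,0,0,0.03,0],[0,0,0,0,0,0.02,0],[0,0,0,0,0,0,0],[0,0,0,0,0,0,0],[0,0,0,0,0,0,0]]'
```

```text
time_s: 21.18
ee_pos: [0.5015, -0.3168, 0.1317]
tool_rot: [-0.002, -0.02, 0.992, 0.121]
contact_force: [-0.5, 0.7, -0.8]
gripper_width: 0.0033
gripper_force: 59.4
time_s: 21.8
ee_pos: [0.5015, -0.3167, 0.1305]
tool_rot: [-0.002, -0.02, 0.993, 0.121]
contact_force: [-2.1, -1.7, 5.0]
gripper_width: 0.0031
gripper_force: 61.9
```

On the ledge (force 5 N up, TCP z as predicted). Now slide it back to the board.

```bash
python3 -m creep '[[0,0,0,0,0,-0.01,0],[0,0,0,0,-0.04,0,0],[0,0,0,0,-0.04,0,0],[0,0,0,0,-0.02,0,0],[0,0,0,0,0,0,0]]';python3 -m creep '[[0,0,0,0,-0.03,0,0],[0,0,0,0,-0.02,0,0],[0,0,0,0,0,0,0],[0,0,0,0,0,0,0],[0,0,0,0,0,0,0]]'
```

```text
time_s: 22.42
ee_pos: [0.5015, -0.3205, 0.1295]
tool_rot: [-0.002, -0.02, 0.992, 0.121]
contact_force: [-2.2, -2.1, 5.3]
gripper_width: 0.0033
gripper_force: 62.1
time_s: 23.05
ee_pos: [0.5016, -0.3223, 0.129]
tool_rot: [-0.002, -0.02, 0.992, 0.121]
contact_force: [-2.0, -2.5, 4.9]
gripper_width: 0.0031
gripper_force: 61.8
```

```bash
python3 -m creep '[[0,0,0,0,0,0,0.1],[0,0,0,0,0,0,0.2],[0,0,0,0,0,0,0.3],[0,0,0,0,0,0,0.3],[0,0,0,0,0,0,0.3]]' 20;python3 -m creep '[[0,0,0,0,0,-0.2,0.3],[0,0,0,0,0,-0.5,0.3],[0,0,0,0,0,-0.8,0.3],[0,0,0,0,0,-1,0.3],[0,0,0,0,0,-1,0.3]]'; python3 -m creep '[[0,0,0,0,0,-1,0.3],[0,0,0,0,0,-0.5,0.3],[0,0,0,0,0,0,0.3],[0,0,0,0,0,0,0.3],[0,0,0,0,0,0,0.3]]'
python3 - <<'E'
from h import *
im=wrist('w7.png'); im2=grab('side','s7.png'); im3=grab('top','t7.png')
a=cv2.imread('pics/w7.png');b=cv2.imread('pics/s7.png');t=cv2.imread('pics/t7.png')
o=np.zeros((600,800,3),np.uint8);o[:250,:400]=cv2.resize(a,(400,250));o[:600,400:]=cv2.resize(b[200:380,310:430],(400,600));o[250:,:400]=cv2.resize(t[155:255,165:440],(400,350));cv2.imwrite('pics/c7.png',o)
E
```

```text
time_s: 23.68
ee_pos: [0.5017, -0.3221, 0.1285]
tool_rot: [-0.002, -0.02, 0.992, 0.121]
contact_force: [0.3, 1.1, 0.2]
gripper_width: 0.0256
gripper_force: 0.0
time_s: 24.3
ee_pos: [0.5028, -0.3561, 0.2664]
tool_rot: [-0.002, -0.02, 0.992, 0.121]
contact_force: [0.2, -0.9, 0.4]
gripper_width: 0.0258
gripper_force: 0.0
time_s: 24.92
ee_pos: [0.5035, -0.3699, 0.3212]
tool_rot: [-0.003, -0.02, 0.992, 0.122]
contact_force: [0.4, -0.2, 0.1]
gripper_width: 0.0255
gripper_force: 0.0
```

View pics/c7.png

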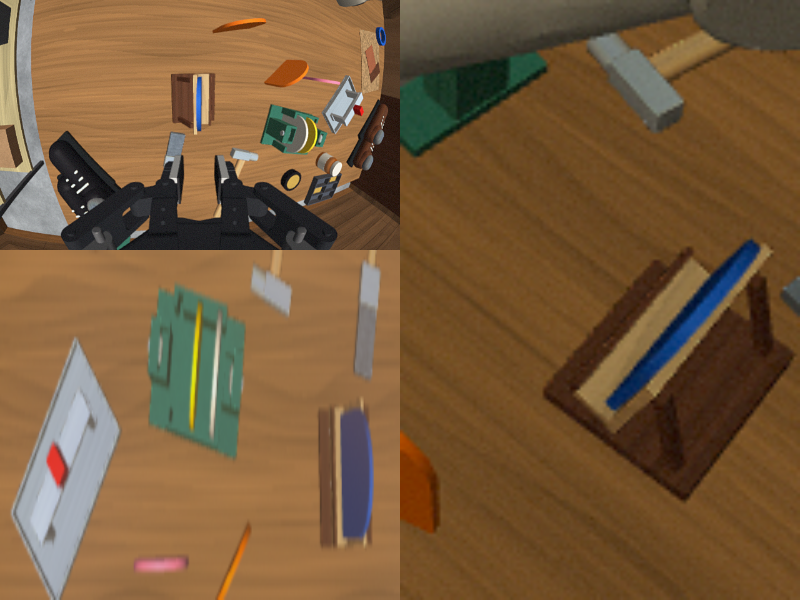

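Blue rests on the ledge leaning against the board, with its edge running (610,405)–(755,245) in the side crop. The keeper stands in the tray, yellow and white are in the rack, and the gripper is clear.

```bash
python3 -c "
from bench import robot
print(robot.hand_in())"
```

```text
the job is handed in; nothing more can be done
None
```

I've handed in the job: the keeper stands in the middle of the tray, blue rests leaning on the stand's board, and yellow and white are still in the rack; the hand-in gave no verdict.

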